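# Close up the projector's lamp house, latch the guard and raise the hood alone

### The arm

A 6-joint arm with a two-finger parallel gripper is mounted at the origin on the work surface. World frame = base frame: x ahead of the robot, y to its left, z up, the work surface at z = 0. Lengths are in m, angles in rad, forces in N, time in s.
With the tool pointing down it reaches from about 0.375 to 0.975 m from the base axis. Payload 3.8 kg.
Tool frame: the origin (TCP) lies midway between the tips of the shut fingers; the grasp point (between the pads) lies 19 mm behind it; z points along the fingers, y is the line along which they close (so a half turn about z gives the same grasp; the last joint's range is limited). The gripper opens to 85 mm and grips with 20 to 120 N. Pads are 22 mm wide; open, the fingers measure 114 mm over their backs; the gripper's body (76 mm by 85 mm) begins 54 mm behind the grasp point. The pads swing forward as they close: fully open they stand 13 mm farther back than shut.
Start: joints at [-1.259, 0.264, 1.604, -0, 1.274, -0.037], TCP at [0.231, -0.634, 0.231] pointing down, gripper open.
Joint ranges: [-2.63, 2.63], [-0.94, 2.18], [0.31, 2.57], [-1.31, 4.45], [0, 2.66], [-2.55, 2.55]. Speed limits (rad/s): [2.57, 2.57, 3.14, 3.14, 3.14, 3.14].

### API

Orientations are given as a rotation vector (axis times angle).
In Python, from workcell import read_state, vision, ticket gives the robot as it stands. The module is installed in compiled form; this text tells all that it offers.
- The arm moves only by the tool jog_arm, never from a script. Its arguments are lists of equal length, an entry for each row: "turn": the turn, a rotation vector about the tool's x, y, z in rad, a list of three; "delta_pos": the shift along the tool's x, y, z in m, a list of three; "gripper": the finger opening in m, from 0 to 0.0854. In form: {"turn": [[rx, ry, rz], ...], "delta_pos": [[dx, dy, dz], ...], "gripper": [gripper, ...]}. A call has 1 to 20 rows; each row shifts and turns the commanded pose from where the row before left it, along the tool's axes as they then stand; what a row does not reach is not made up. A row lasts 1/12 s, in which the tool goes at most 41.7 mm and 7.16 degrees, less where a joint would pass 70% of its speed; a pose out of reach is approached as far as the arm can. A call with a gripper value outside its range is refused whole. The fingers move at their own pace and stop on an object; "grip_force" is the grip in N (left out, the last holds). Time passes only in rows, so rows that do not move let the fingers close. It gives the time, the measured TCP pose, the force, the opening and the grip force at its end, in the units of the state.
- read_state(): the state, without advancing time (a new reading comes with each control period).
- vision.read_camera(name): name is "side" or "top" or "wrist"; returns the picture (480x640x3 uint8, red, green, blue); there is no depth.
- vision.calibration(name): a dict with "vfov" (degrees; the focal length in pixels is half the picture's height over the tangent of half this angle, whatever the lens; pixels are square), "cx", "cy" (the principal point, pixels), "R" (3x3) and "t" (3): a world point X has camera coordinates R X + t; the wrist camera has in their place "mount" (4x4, takes a point from camera to tool coordinates, whose origin is the TCP and whose axes are the flange's). Camera axes: x right, y down, z forward; pixel columns grow to the right and rows downward; lengths in m; the calibration is good to about 2 mm. A picture is of the moment at which its call begins: read the wrist's pose just before it. calibration takes no time and is no camera call.
- ticket.finish_job(): hands the job in; it is judged then, once.
The state is a dict: "time": time; "q": joint angles; "joint_vel": joint speeds; "joint_torque": joint torques, N m; "tool_pos": TCP position; "tcp_rot": TCP orientation; "wrist_force": force on the tool from outside, world axes, zero at the start; "torque": the same for the moment, N m; "width": opening from 0.0 (shut) to 1.0 (fully open); "grip_force": force on a finger pad.
Only numpy, scipy, OpenCV 4.12 (cv2) and the standard library are available. Lean on these libraries where they do the work, as an engineer would, in place of code of your own. Each camera call takes 0.05 s, during which the arm holds its last target. There are 200 camera calls.

### The job

The lamp house of the brown slide projector stands open, with its wire guard nested inside the raised hood. Swing hood and guard down shut together by the hood's handle without letting them drop, then turn the turnbutton square across the guard's tongue so that the guard is locked down. Then lift the hood alone by its handle to about 45 degrees, the guard staying shut beneath it, and finish still holding the hood there so that the lamp can be looked at behind its guard; leave the parts and tools laid out around the projector where they are.

Things in the scene. Friction and masses are not known exactly. Their poses are not given: they have to be found in the camera images.
- projector: Brown slide projector, fixed, 228 (x) by 320 mm (y), flat deck 100 mm above the cart. Origin on the cart: front face (ridged black focus knob) at x -128, rear +100, ends at y -160 (lens) and +160 mm. +x points from front to rear, +y away from the lens, z up. Lamp house centred on y +50 with a 100 by 144 mm well. Slide tray at y -150 to -62, x -32 to 44, up to 46 mm above the deck.
- hinge (a point): Middle of the hinge line common to hood and guard, at projector (70, 50) mm, 14 mm above the deck; the line runs along the projector's y. Axes as the projector.
- guard (a joint): Angle of the guard (inner lid) above shut: 0 shut on the lamp house, 1.5 rad fully open (its stop), front edge swinging up and to +x. It is a steel wire mesh in a flat frame, 100 by 160 by 3 mm, 45 g, lying 3 to 6 mm above the deck when shut, nested inside the hood. Its hinge turns easily.
- hood (a joint): Angle between hood (outer lid) and guard, 0 nested; the hood's angle above shut is joint guard + joint hood (at most 1.7). Louvred steel cover, 120 mm from hinge to front edge, 180 mm wide, top 34 mm above the deck when shut, 0.3 to 0.45 kg. It rubs on the guard's arms (0.05 N m), so an unlocked guard rides up with it. Let go below 60 degrees it falls shut; past 80 it leans back open.
- grip (a point): Centre of the hood's handle, a black round bar 16 mm in diameter, 32 mm long along the projector's y, on a thin stem at the middle of the hood's front edge, 30 mm clear of the front wall. With the hood at angle a it is at x -150 cos a + 26 sin a, z 150 sin a + 26 cos a mm from the hinge (shut: 40 mm above the deck). Turns with the hood; shut, its axes are the projector's.
- handle: The same handle bar with its stem, fixed to the hood. Origin on the hinge line, axes turning with the hood.
- tongue (a point): Top of the guard's tongue 5 mm from its tip: a steel strip 14 mm wide and 3 mm thick that sticks out 30 mm under the front edge of the hood, 70 mm to the +y side of the handle; its top is 6 mm above the deck when shut.
- fin (a point): Middle of the turnbutton's upright finger fin, 22 mm above the deck, on the pivot at projector (-92, 120) mm, 42 mm before the shut hood's front wall. Fin 9 mm thick, 30 mm long, 13 to 31 mm above the deck, standing lengthwise on the blade, a steel bar 64 by 14 by 5 mm, underside 8 mm above the deck, so it passes over the shut tongue. Its y axis runs along fin and blade.
- turnbutton (a joint): Angle of the turnbutton on its upright pivot, growing clockwise seen from above: 0 with the blade along the hood's front edge (free of the tongue), 1.57 with the blade square across the tongue; stops at -0.3 and 1.6. It stays where it is left (friction 0.05 N m).
- barrel_mid (a point): Middle of a chrome lens barrel standing on the cart, 54 mm in diameter, 72 mm high; bystander.
- screwdriver: Yellow-handled screwdriver, 200 mm long, lying on the cart; bystander.
- screw_a_mid (a point): Middle of a bronze thumbscrew standing on its 33 mm head, shank up, 46 mm high; bystander.
- screw_b_mid (a point): Middle of a second bronze thumbscrew like the first; bystander.

How it is judged:
On the way, in this order (a step that is already met when the one before it is completed fails the run):
1. hood and guard are both down, shut on the lamp house (value of joint guard below 0.04 rad and value of joint hood below 0.06 rad), for 0.2 s.
2. the turnbutton is turned square across the tongue while hood and guard are shut (all of step 1 and value of joint turnbutton above 1.2 rad), for 0.2 s.
At the end, for the whole second after the job is handed in: The fingers hold the handle (over 0.5 N) with the hood still at 0.55 to 1.02 rad (32 to 58 degrees) above the guard; the guard is shut (under 0.04 rad) and the turnbutton is across its tongue (over 1.2 rad) (value of joint turnbutton above 1.2 rad and value of joint guard below 0.04 rad and value of joint hood between 0.55 and 1.02 rad and velocity of joint hood between -0.15 and 0.15 rad/s and contact force between the fingers and handle above 0.5 N); the arm keeps its last pose, push and grip.
It fails at once if the lids are let drop (faster than 6 rad/s downwards) (velocity of joint any of guard, hood below -6 rad/s).
It fails at once if the hood is parted from the guard while the guard is not shut (value of joint hood above 0.25 rad and value of joint guard above 0.08 rad).
It fails at once if a part or tool laid out nearby is displaced by more than 30 mm (distance of any of barrel_mid, screwdriver, screw_a_mid, screw_b_mid from where it was at the start of the episode above 0.03 m).
It also fails if it takes over 64 s, if anything falls off the work surface, if the arm or the gripper's body presses on something with over 40 N, if the wrist force passes 120 N, or if a joint passes its speed limit or range.

## Working session

There is one attempt and no reset: what is moved stays moved. The work goes in short steps, Python scripts to look and compute and a tool call to move; the robot and the scene stay as the last step left them, time stands still between calls to the robot, and variables do not carry over. Pictures are saved under pics/ and viewed, at most 10 in all, crops included, and the job is handed in when it is done.

Besides the shell and the picture viewer there is one more tool, called after "Request:" as name(argument=value, ...) on one line, values as JSON. jog_arm: Moves the arm, as the interface text tells. Its arguments: {"type":"object","properties":{"turn":{"type":"array","items":{"type":"array","items":{"type":"number"}}},"delta_pos":{"type":"array","items":{"type":"array","items":{"type":"number"}}},"gripper":{"type":"array","items":{"type":"number"}},"grip_force":{"type":"number"}},"required":["turn","delta_pos","gripper"]}

```bash
mkdir -p pics
python3 - <<'E'
from workcell import read_state, vision
import cv2,numpy as np,json
np.set_printoptions(precision=4,suppress=True)
s=read_state();print(s)
for n in("side","top"):
    cv2.imwrite(f"pics/{n}0.png",vision.read_camera(n)[:,:,::-1]);
for n in("side","top","wrist"):print(n,vision.calibration(n))
E
```

```text
{'time': 0.0, 'q': array([-1.2589,  0.2648,  1.6054,  0.    ,  1.2737, -0.0369]), 'joint_vel': array([-0.    ,  0.0021, -0.0007, -0.0004,  0.0009,  0.    ]), 'joint_torque': array([  0.0008, -51.5112, -36.7314,  -0.0003,   0.0128,  -0.    ]), 'tool_pos': array([ 0.2305, -0.6337,  0.2299]), 'tcp_rot': array([-3.0917, -0.5447,  0.0005]), 'wrist_force': array([-0.6062, -0.0635, -0.5665]), 'torque': array([-0.034 , -0.0057, -0.0238]), 'grip_force': 0.0, 'width': 0.9978024246202656}
side {'vfov': 56.93291359521249, 'cx': 321.85303094944743, 'cy': 240.63588137837675, 'R': array([[-0.7807, -0.6249,  0.004 ],
       [-0.3818,  0.4719, -0.7947],
       [ 0.4947, -0.6219, -0.607 ]]), 't': array([0.3875, 0.2809, 0.6931])}
top {'vfov': 44.9299272952056, 'cx': 302.8563338790709, 'cy': 231.94362194855037, 'R': array([[ 0.0062, -0.9998,  0.0164],
       [-0.9806, -0.0093, -0.1957],
       [ 0.1958, -0.0149, -0.9805]]), 't': array([-0.0328,  0.5066,  1.0048])}
wrist {'vfov': 64.37941764054578, 'cx': 317.76865583285667, 'cy': 232.19804529562725, 'mount': array([[-0.0007, -0.958 , -0.2868,  0.0741],
       [ 1.    , -0.0004, -0.0009, -0.0002],
       [ 0.0008, -0.2868,  0.958 , -0.143 ],
       [ 0.    ,  0.    ,  0.    ,  1.    ]])}
```

View pics/side0.png

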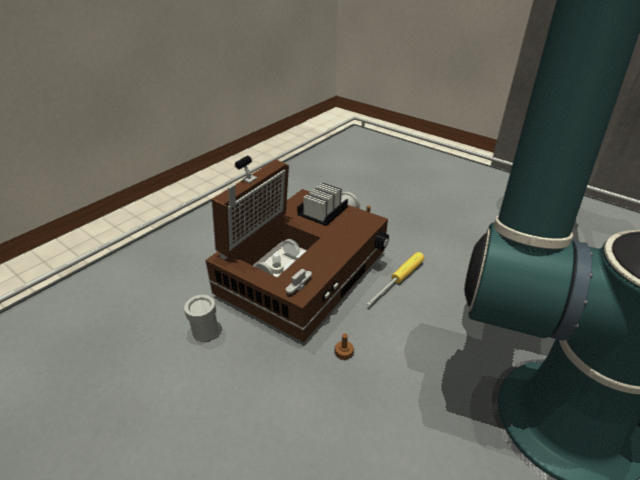

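View pics/top0.png

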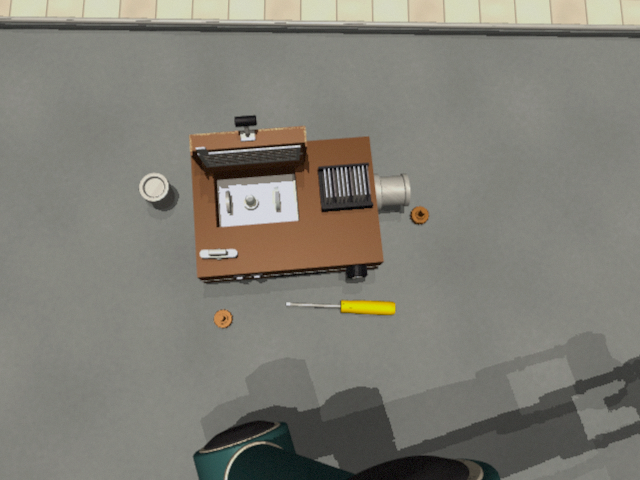

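The side view shows the hood upright (handle 243,162, fin 299,281). In the top view the deck corners are at about (198,277), (383,263) and (369,137), the fin at (218,253) and the handle at (246,121).

```bash
cat > h.py <<'E'
import numpy as np,cv2
from scipy.optimize import least_squares
from scipy.spatial.transform import Rotation as Ro
from workcell import read_state, vision
np.set_printoptions(precision=4,suppress=True)
def proj(n,X):
    c=vision.calibration(n);f=240/np.tan(np.radians(c["vfov"]/2))
    p=c["R"]@np.asarray(X)+c["t"];return np.array([c["cx"]+f*p[0]/p[2],c["cy"]+f*p[1]/p[2]])
def W(P,v):  # projector mm -> world m
    c,s=np.cos(P[2]),np.sin(P[2]);x,y,z=np.array(v)/1000
    return np.array([P[0]+c*x-s*y,P[1]+s*x+c*y,z])
def grip(a): return [70-150*np.cos(a)+26*np.sin(a),50,114+150*np.sin(a)+26*np.cos(a)]
E
cat > fit.py <<'E'
from h import *
obs=[("top",(-128,160,100),(198,277)),("top",(-128,-160,100),(383,263)),("top",(100,-160,100),(369,137)),
("top",(-92,120,122),(218,253)),("side",(-92,120,122),(299,281))]
hs=[("top",(246,121)),("side",(243,162))]
def res(p):
    return np.concatenate([proj(n,W(p,v))-u for n,v,u in obs]+[proj(n,W(p,grip(p[3])))-u for n,u in hs])
r=least_squares(res,[.6,0,0.1,1.5],loss='soft_l1');p=r.x;print(p);print(res(p).reshape(-1,2))
np.save("P.npy",p)
for nm in("fin","grip"):
    for a in (p[3],0) : print(nm,a,W(p,(-92,120,122) if nm=="fin" else grip(a)))
s,t=[cv2.imread(f"pics/{n}0.png") for n in("side","top")]
for n,im in(("side",s),("top",t)):
    for v in[(-128,160,100),(-128,-160,100),(100,-160,100),(100,160,100),(-92,120,122),grip(p[3]),(-122,120,100),(20,122,100),(20,-22,100)]:
        cv2.circle(im,tuple(int(round(x*1)) for x in proj(n,W(p,v))),1,(0,255,0),-1)
im=np.hstack([cv2.resize(s[130:360,180:410],(400,400),interpolation=2),cv2.resize(t[90:300,175:385],(400,400),interpolation=2)])
cv2.imwrite("pics/ov.png",im)
E
python3 fit.py
```

```text
[0.5577 0.004  0.0892 1.4607]
[[-1.394   0.6974]
 [ 0.4785 -0.3327]
 [ 0.5154  0.021 ]
 [-0.6272 -0.1113]
 [ 0.2019 -3.3678]
 [-0.2768 -0.236 ]
 [ 0.3535  0.1293]]
fin 1.4607140604538433 [0.4554 0.1153 0.122 ]
fin 0 [0.4554 0.1153 0.122 ]
grip 1.4607140604538433 [0.6323 0.0609 0.2659]
grip 0 [0.4735 0.0467 0.14  ]
```

View pics/ov.png

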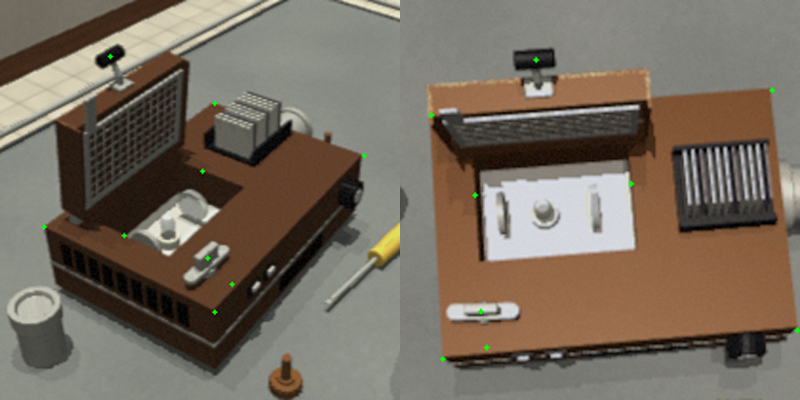

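The overlay matches well (P = 0.558, 0.004, yaw 0.089; hood at about 1.46 rad). I'll grip the bar by its ends with the tool pointing down, so the hood can swing between the pads.

Request:
jog_arm(turn=[[0,0,0.087],[0,0,0.087],[0,0,0.086],[0,0,0],[0,0,0],[0,0,0],[0,0,0],[0,0,0],[0,0,0],[0,0,0],[0,0,0],[0,0,0],[0,0,0],[0,0,0],[0,0,0],[0,0,0]], delta_pos=[[0,0,-0.04],[0,0,-0.04],[0,0,-0.04],[0,0,-0.03],[0.0193,-0.0274,0],[0.0193,-0.0274,0],[0.0193,-0.0274,0],[0.0193,-0.0274,0],[0.0193,-0.0274,0],[0.0193,-0.0274,0],[0.0193,-0.0274,0],[0.0193,-0.0274,0],[0.0193,-0.0274,0],[0.0193,-0.0274,0],[0.0193,-0.0274,0],[0.0193,-0.0274,0]], gripper=[0.06,0.06,0.06,0.06,0.06,0.06,0.06,0.06,0.06,0.06,0.06,0.06,0.06,0.06,0.06,0.06], grip_force=30)

```text
time: 1.43
tool_pos: [0.4325, -0.2846, 0.3808]
tcp_rot: [-3.138, -0.139, 0.001]
wrist_force: [-0.3, -0.8, 0.2]
width: 0.703
grip_force: 0.0
```

Request:
jog_arm(turn=[[0,0,0],[0,0,0],[0,0,0],[0,0,0],[0,0,0],[0,0,0],[0,0,0],[0,0,0],[0,0,0],[0,0,0],[0,0,0],[0,0,0],[0,0,0],[0,0,0]], delta_pos=[[0.0193,-0.0274,0],[0.0193,-0.0274,0],[0.0193,-0.0274,0],[0.0193,-0.0274,0],[0.0193,-0.0274,0],[0.0193,-0.0274,0],[0.0193,-0.0274,0],[0.0193,-0.0274,0],[0.0193,-0.0274,0],[0.0193,-0.0274,0],[0.0193,-0.0274,0],[0.0193,-0.0274,0],[0,0,0],[0,0,0]], gripper=[0.06,0.06,0.06,0.06,0.06,0.06,0.06,0.06,0.06,0.06,0.06,0.06,0.06,0.06])

```text
time: 2.6
tool_pos: [0.6339, 0.0634, 0.3798]
tcp_rot: [3.138, 0.144, -0.004]
wrist_force: [0.7, -0.3, -0.6]
width: 0.698
grip_force: 0.0
```

```bash
cat >> h.py <<'E'
def wproj(s,X):
    c=vision.calibration("wrist");f=240/np.tan(np.radians(c["vfov"]/2))
    T=np.eye(4);T[:3,:3]=Ro.from_rotvec(s["tcp_rot"]).as_matrix();T[:3,3]=s["tool_pos"]
    p=np.linalg.inv(T@c["mount"])@np.r_[X,1];return np.array([c["cx"]+f*p[0]/p[2],c["cy"]+f*p[1]/p[2]])
def todelta(target):
    s=read_state();return Ro.from_rotvec(s["tcp_rot"]).inv().apply(np.asarray(target)-s["tool_pos"])
def yaw(s):
    m=Ro.from_rotvec(s["tcp_rot"]).as_matrix();return np.arctan2(m[1,0],m[0,0]),m[:,2]
E
python3 - <<'E'
from h import *
P=np.load("P.npy")
s=read_state();im=vision.read_camera("wrist")[:,:,::-1].copy()
print(s["time"],s["tool_pos"],yaw(s),s["q"],s["width"])
for a in(1.42,1.46,1.5): print(a,W(P,grip(a)),wproj(s,W(P,grip(a))))
u=wproj(s,W(P,grip(P[3])));cv2.circle(im,tuple(int(x) for x in u),3,(0,255,0),-1)
cv2.imwrite("pics/w1.png",im)
print(todelta(W(P,grip(1.46))-[0,0,.024]))
E
```

```text
2.6 [0.6339 0.0634 0.3798] (np.float64(0.09170552614549062), array([-0.0024, -0.0003, -1.    ])) [ 0.0606  0.1412  1.4823 -0.0001  1.5205  1.5397] 0.6977071109526386
1.42 [0.6261 0.0603 0.2662] [322.0432 238.7936]
1.46 [0.6322 0.0608 0.266 ] [322.0843 230.4354]
1.5 [0.6382 0.0614 0.2655] [322.1224 221.9103]
[-0.0012  0.0011  0.1382]
```

View pics/w1.png

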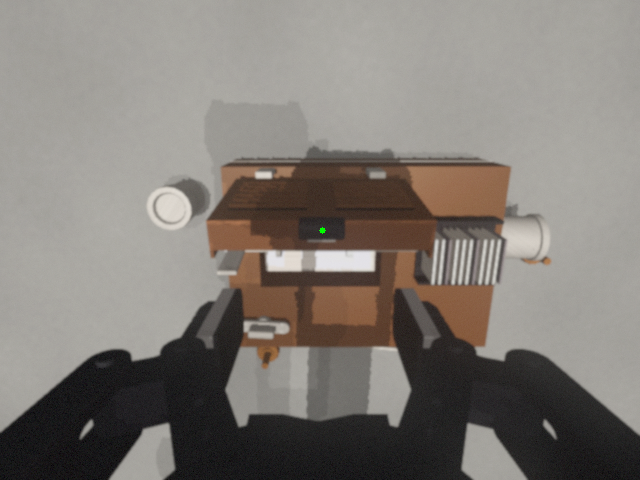

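The wrist view shows the handle bar at (322,228), right where predicted. I'll descend and grip.

Request:
jog_arm(turn=[[0,0,0],[0,0,0],[0,0,0],[0,0,0],[0,0,0],[0,0,0],[0,0,0],[0,0,0],[0,0,0],[0,0,0],[0,0,0],[0,0,0]], delta_pos=[[-0.001,0.001,0.03],[0,0,0.03],[0,0,0.03],[0,0,0.026],[0,0,0.022],[0,0,0],[0,0,0],[0,0,0],[0,0,0],[0,0,0],[0,0,0],[0,0,0]], gripper=[0.06,0.06,0.06,0.06,0.06,0.06,0.02,0.02,0.02,0.02,0.02,0.02], grip_force=30)

```text
time: 3.65
tool_pos: [0.6342, 0.0606, 0.2458]
tcp_rot: [3.138, 0.14, 0.007]
wrist_force: [-0.4, -0.5, 5.5]
width: 0.368
grip_force: 33.8
```

Run:
```python
from h import *
P=np.load("P.npy")
s=read_state();print(s)
im=np.hstack([vision.read_camera(n)[y:y+200,x:x+200,::-1] for n,x,y in(("side",150,110),("top",160,80))])
cv2.imwrite("pics/g1.png",cv2.resize(im,(800,400),interpolation=2))
# arc rows in the tool frame (down, yaw)
m=Ro.from_rotvec(s["tcp_rot"])
A=np.linspace(1.46,-0.01,41)
g=np.array([W(P,grip(a)) for a in A]);d=m.inv().apply(np.diff(g,axis=0));print(np.round(d,4).tolist())
```

```text
{'time': 3.65, 'q': array([ 0.0564,  0.1818,  1.6765, -0.0003,  1.2792,  1.5384]), 'joint_vel': array([-0.0002,  0.0006, -0.0011, -0.0011, -0.0002,  0.0005]), 'joint_torque': array([ -0.1702, -43.6424, -33.9   ,   0.0687,  -0.0226,  -0.0209]), 'tool_pos': array([0.6342, 0.0606, 0.2458]), 'tcp_rot': array([3.1382, 0.1396, 0.0065]), 'wrist_force': array([-0.434 , -0.5078,  5.5444]), 'torque': array([-0.1472,  0.0113, -0.0258]), 'grip_force': 33.84311556816101, 'width': 0.36813083667319113}
[[-0.0056, 0.0, -0.0003], [-0.0056, 0.0, -0.0001], [-0.0056, 0.0, 0.0002], [-0.0056, 0.0, 0.0004], [-0.0056, 0.0, 0.0006], [-0.0055, 0.0, 0.0008], [-0.0055, 0.0, 0.001], [-0.0055, 0.0, 0.0012], [-0.0054, 0.0, 0.0014], [-0.0054, 0.0, 0.0016], [-0.0053, 0.0, 0.0018], [-0.0052, 0.0, 0.002], [-0.0052, 0.0, 0.0021], [-0.0051, 0.0, 0.0023], [-0.005, 0.0, 0.0025], [-0.0049, 0.0, 0.0027], [-0.0048, 0.0, 0.0029], [-0.0047, -0.0, 0.0031], [-0.0046, -0.0, 0.0032], [-0.0044, -0.0, 0.0034], [-0.0043, -0.0, 0.0036], [-0.0042, -0.0, 0.0037], [-0.004, -0.0, 0.0039], [-0.0039, -0.0, 0.004], [-0.0038, -0.0, 0.0041], [-0.0036, -0.0, 0.0043], [-0.0034, -0.0, 0.0044], [-0.0033, -0.0, 0.0045], [-0.0031, -0.0, 0.0047], [-0.0029, -0.0, 0.0048], [-0.0028, -0.0, 0.0049], [-0.0026, -0.0, 0.005], [-0.0024, -0.0, 0.0051], [-0.0022, -0.0, 0.0051], [-0.002, -0.0, 0.0052], [-0.0018, -0.0, 0.0053], [-0.0016, -0.0, 0.0054], [-0.0014, -0.0, 0.0054], [-0.0012, -0.0, 0.0055], [-0.001, -0.0, 0.0055]]
```

View pics/g1.png

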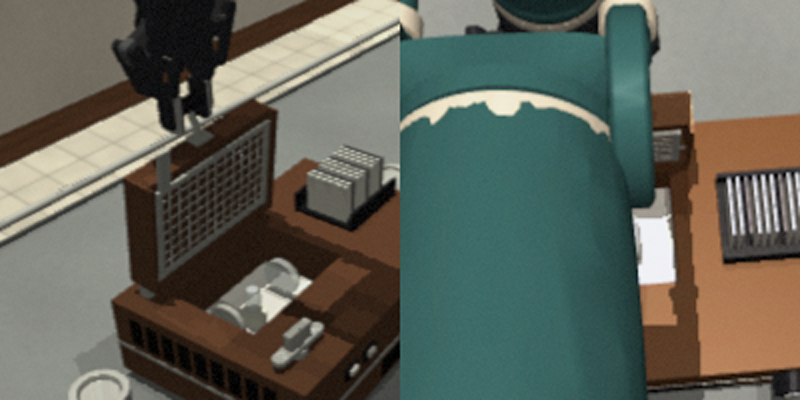

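The handle is held by both ends (31 mm opening). Next I'll swing it down along the arc, about 0.44 rad/s.

Request:
jog_arm(turn=[[0,0,0],[0,0,0],[0,0,0],[0,0,0],[0,0,0],[0,0,0],[0,0,0],[0,0,0],[0,0,0],[0,0,0],[0,0,0],[0,0,0],[0,0,0],[0,0,0],[0,0,0],[0,0,0],[0,0,0],[0,0,0],[0,0,0],[0,0,0]], delta_pos=[[-0.0056,0.0,-0.0003],[-0.0056,0.0,-0.0001],[-0.0056,0.0,0.0002],[-0.0056,0.0,0.0004],[-0.0056,0.0,0.0006],[-0.0055,0.0,0.0008],[-0.0055,0.0,0.001],[-0.0055,0.0,0.0012],[-0.0054,0.0,0.0014],[-0.0054,0.0,0.0016],[-0.0053,0.0,0.0018],[-0.0052,0.0,0.002],[-0.0052,0.0,0.0021],[-0.0051,0.0,0.0023],[-0.005,0.0,0.0025],[-0.0049,0.0,0.0027],[-0.0048,0.0,0.0029],[-0.0047,0.0,0.0031],[-0.0046,0.0,0.0032],[-0.0044,0.0,0.0034]], gripper=[0.02,0.02,0.02,0.02,0.02,0.02,0.02,0.02,0.02,0.02,0.02,0.02,0.02,0.02,0.02,0.02,0.02,0.02,0.02,0.02])

```text
time: 5.42
tool_pos: [0.5282, 0.0512, 0.2097]
tcp_rot: [3.138, 0.139, -0.001]
wrist_force: [0.5, -1.7, 0.8]
width: 0.369
grip_force: 34.8
```

Run:
```python
from h import *
P=np.load("P.npy");s=read_state();print(s["wrist_force"],s["torque"],s["width"],s["grip_force"],yaw(s))
m=Ro.from_rotvec(s["tcp_rot"]);g=W(P,[70,50,114]);v=s["tool_pos"]+[0,0,.019+.003]-g
c,n=np.cos(P[2]),np.sin(P[2]);vx=v[0]*c+v[1]*n;print("r",np.hypot(vx,v[2]),"a",np.arctan2(v[2],-vx)-np.arctan2(26,150))
```

```text
[ 0.4926 -1.6658  0.8213] [-0.1154 -0.4164  0.0438] 0.3692988838003653 34.75084662437439 (np.float64(0.08878496880745453), array([-0.0005, -0.0002, -1.    ]))
r 0.15134893061155932 a 0.7188650857901895
```

Tracking well. Second half:

Request:
jog_arm(turn=[[0,0,0],[0,0,0],[0,0,0],[0,0,0],[0,0,0],[0,0,0],[0,0,0],[0,0,0],[0,0,0],[0,0,0],[0,0,0],[0,0,0],[0,0,0],[0,0,0],[0,0,0],[0,0,0],[0,0,0],[0,0,0],[0,0,0],[0,0,0]], delta_pos=[[-0.0043,0,0.0036],[-0.0042,0,0.0037],[-0.004,0,0.0039],[-0.0039,0,0.004],[-0.0038,0,0.0041],[-0.0036,0,0.0043],[-0.0034,0,0.0044],[-0.0033,0,0.0045],[-0.0031,0,0.0047],[-0.0029,0,0.0048],[-0.0028,0,0.0049],[-0.0026,0,0.005],[-0.0024,0,0.0051],[-0.0022,0,0.0051],[-0.002,0,0.0052],[-0.0018,0,0.0053],[-0.0016,0,0.0054],[-0.0014,0,0.0054],[-0.0012,0,0.0055],[0,0,0]], gripper=[0.02,0.02,0.02,0.02,0.02,0.02,0.02,0.02,0.02,0.02,0.02,0.02,0.02,0.02,0.02,0.02,0.02,0.02,0.02,0.02])

```text
time: 7.08
tool_pos: [0.4738, 0.0465, 0.1203]
tcp_rot: [-3.138, -0.139, 0.002]
wrist_force: [2.7, -2.3, -1.4]
width: 0.369
grip_force: 34.5
```

Run:
```python
from h import *
P=np.load("P.npy");s=read_state();print(s["wrist_force"],s["torque"],s["width"],s["grip_force"],yaw(s))
g=W(P,[70,50,114]);v=s["tool_pos"]+[0,0,.019+.003]-g
c,n=np.cos(P[2]),np.sin(P[2]);vx=v[0]*c+v[1]*n;print("r",np.hypot(vx,v[2]),"a",np.arctan2(v[2],-vx)-np.arctan2(26,150))
```

```text
[ 2.7304 -2.2962 -1.4113] [-0.2996 -0.5914  0.0233] 0.3688702226786534 34.519084095954895 (np.float64(0.08878966300543863), array([-0.0011, -0.    , -1.    ]))
r 0.1523941464767546 a 0.014940069444233539
```

Request:
jog_arm(turn=[[0,0,0],[0,0,0],[0,0,0]], delta_pos=[[0,0,0.002],[0,0,0.002],[0,0,0]], gripper=[0.02,0.02,0.02])

```text
time: 7.33
tool_pos: [0.4735, 0.0464, 0.1176]
tcp_rot: [3.138, 0.139, -0.004]
wrist_force: [-3.9, -2.4, 5.7]
width: 0.369
grip_force: 35.2
```

Request:
jog_arm(turn=[[0,0,0],[0,0,0],[0,0,0],[0,0,0],[0,0,0],[0,0,0],[0,0,0],[0,0,0],[0,0,0],[0,0,0],[0,0,0]], delta_pos=[[0,0,0.001],[0,0,0],[0,0,0],[0,0,0],[0,0,0],[0,0,-0.01],[0,0,-0.025],[0,0,-0.035],[0,0,-0.035],[-0.006,-0.035,0],[-0.006,-0.035,0]], gripper=[0.02,0.042,0.042,0.042,0.042,0.042,0.042,0.042,0.042,0.042,0.042])

```text
time: 8.25
tool_pos: [0.459, 0.1153, 0.2262]
tcp_rot: [-3.138, -0.132, -0.012]
wrist_force: [0.5, -0.1, -0.5]
width: 0.492
grip_force: 0.0
```

Request:
jog_arm(turn=[[0,0,-0.112],[0,0,-0.112],[0,0,-0.112],[0,0,-0.112],[0,0,-0.112],[0,0,-0.112],[0,0,-0.112],[0,0,-0.112],[0,0,-0.112],[0,0,-0.112],[0,0,-0.112],[0,0,-0.112],[0,0,-0.112],[0,0,-0.112],[0,0,0]], delta_pos=[[0,0,0],[0,0,0],[0,0,0],[0,0,0],[0,0,0],[0,0,0],[0,0,0],[0,0,0],[0,0,0],[0,0,0],[0,0,0],[0,0,0],[0,0,0],[0,0,0],[0,0,0]], gripper=[0.042,0.042,0.042,0.042,0.042,0.042,0.042,0.042,0.042,0.042,0.042,0.042,0.042,0.042,0.042])

```text
time: 9.5
tool_pos: [0.4564, 0.1153, 0.2223]
tcp_rot: [2.121, 2.318, 0.001]
wrist_force: [-1.2, -0.5, 0.0]
width: 0.489
grip_force: 0.0
```

Run:
```python
from h import *
P=np.load("P.npy")
s=read_state();im=vision.read_camera("wrist")[:,:,::-1].copy()
print(s["time"],s["tool_pos"],yaw(s),s["q"],s["width"])
F=W(P,(-92,120,131));print(todelta(F-[0,0,.015]))
for v in((-92,120,131),(-92,105,131),(-92,135,131),(-92,88,113),(-92,152,113)):
    cv2.circle(im,tuple(int(x) for x in wproj(s,W(P,v))),2,(0,255,0),-1)
cv2.imwrite("pics/w2.png",im)
```

```text
9.5 [0.4564 0.1153 0.2223] (np.float64(1.659589902222776), array([ 0.0005,  0.0003, -1.    ])) [ 0.1945 -0.1245  2.0346  0.0002  1.2308  0.1056] 0.4888136195939887
[ 0.0001 -0.0011  0.1062]
```

View pics/w2.png

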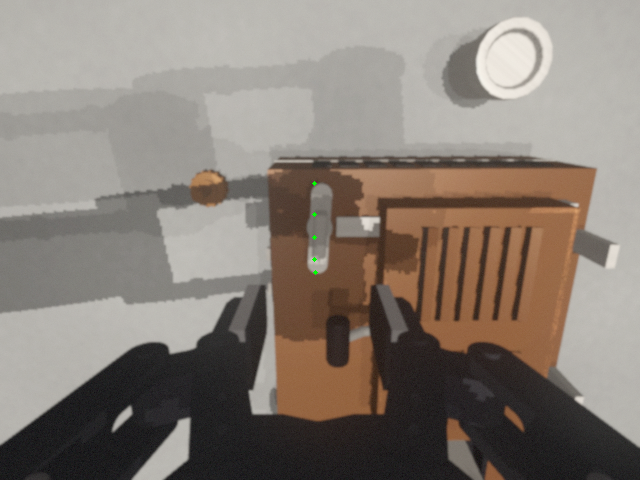

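The blade is centred at about (320,228), free of the tongue at (357,227) and some 2–3 mm to the right of my prediction. I'll correct by about half that, descend and grip the fin.

Request:
jog_arm(turn=[[0,0,0],[0,0,0],[0,0,0],[0,0,0],[0,0,0],[0,0,0],[0,0,0],[0,0,0],[0,0,0],[0,0,0],[0,0,0],[0,0,0],[0,0,0]], delta_pos=[[0,0.001,0.03],[0,0,0.03],[0,0,0.025],[0,0,0.02],[0,0,0],[0,0,0],[0,0,0],[0,0,0],[0,0,0],[0,0,0],[0,0,0],[0,0,0],[0,0,0]], gripper=[0.042,0.042,0.042,0.042,0.042,0.005,0.005,0.005,0.005,0.005,0.005,0.005,0.005], grip_force=30)

```text
time: 10.63
tool_pos: [0.4576, 0.1153, 0.1186]
tcp_rot: [2.124, 2.314, 0.001]
wrist_force: [-4.1, -0.9, 5.5]
width: 0.094
grip_force: 32.5
```

Run:
```python
from h import *
s=read_state();print(s["time"],s["tool_pos"],s["wrist_force"],s["width"]*85.4,s["grip_force"],s["torque"])
```

```text
10.6333 [0.4576 0.1153 0.1186] [-4.0646 -0.9326  5.4583] 7.997814166027435 32.52318799495697 [-0.1388  0.7792 -0.0835]
```

Request:
jog_arm(turn=[[0,0,0.1],[0,0,0.1],[0,0,0.1],[0,0,0.1],[0,0,0.1],[0,0,0.1],[0,0,0.1],[0,0,0.1],[0,0,0.1],[0,0,0.1],[0,0,0.1],[0,0,0.1],[0,0,0.1],[0,0,0.1],[0,0,0.1],[0,0,0.04],[0,0,0]], delta_pos=[[0,0,0],[0,0,0],[0,0,0],[0,0,0],[0,0,0],[0,0,0],[0,0,0],[0,0,0],[0,0,0],[0,0,0],[0,0,0],[0,0,0],[0,0,0],[0,0,0],[0,0,0],[0,0,0],[0,0,0]], gripper=[0.005,0.005,0.005,0.005,0.005,0.005,0.005,0.005,0.005,0.005,0.005,0.005,0.005,0.005,0.005,0.005,0.005])

```text
time: 12.05
tool_pos: [0.4581, 0.1149, 0.1186]
tcp_rot: [3.135, 0.18, 0.003]
wrist_force: [-2.9, -2.2, 5.6]
width: 0.092
grip_force: 32.4
```

Request:
jog_arm(turn=[[0,0,0],[0,0,0],[0,0,0],[0,0,0],[0,0,0],[0,0,0],[0,0,0],[0,0,0]], delta_pos=[[0,0,0],[0,0,0],[0,0,0],[0,0,0],[0,0,-0.02],[0,0,-0.04],[0,0,-0.04],[0,0,0]], gripper=[0.042,0.042,0.042,0.042,0.042,0.042,0.042,0.042])

```text
time: 12.72
tool_pos: [0.4626, 0.1165, 0.2254]
tcp_rot: [-3.134, -0.183, -0.023]
wrist_force: [2.5, 0.3, 0.8]
width: 0.497
grip_force: 0.0
```

Run:
```python
from h import *
P=np.load("P.npy")
s=read_state();im=vision.read_camera("wrist")[:,:,::-1].copy()
print(s["time"],s["tool_pos"],yaw(s),s["q"],s["width"],s["wrist_force"])
print(todelta(W(P,grip(0))-[0,0,.022]))
for v in(grip(0),(-92,120,131),(-92-32,120,113),(-60,120,113)):
    cv2.circle(im,tuple(int(x) for x in wproj(s,W(P,v))),2,(0,255,0),-1)
cv2.imwrite("pics/w3.png",im)
```

```text
12.7167 [0.4626 0.1165 0.2254] (np.float64(0.11686412027233643), array([ 0.0144,  0.003 , -0.9999])) [ 0.1943 -0.1237  2.0284  0.0002  1.2223  1.6482] 0.49745319327479454 [2.5182 0.2749 0.7509]
[0.0029 0.0706 0.1042]
```

View pics/w3.png

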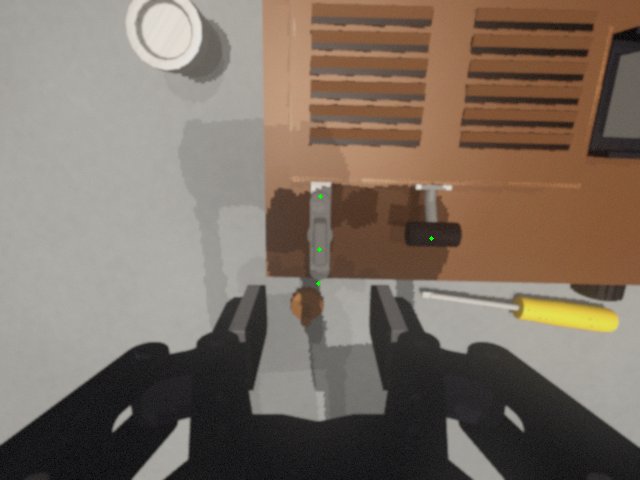

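The blade now lies square across the tongue (320,185 to 320,275) and the hood is shut. Back to the handle, seen at (432,234).

Request:
jog_arm(turn=[[0,0,0],[0,0,0],[0,0,0],[0,0,0.028],[0,0,0],[0,0,0]], delta_pos=[[0.003,0.025,0],[0.003,0.025,0],[0.001,0.02,0],[0,0,0],[0,0,0],[0,0,0]], gripper=[0.042,0.042,0.042,0.042,0.042,0.042])

```text
time: 13.27
tool_pos: [0.4719, 0.0465, 0.2156]
tcp_rot: [-3.138, -0.139, 0.002]
wrist_force: [0.5, -1.1, 0.7]
width: 0.492
grip_force: 0.0
```

Run:
```python
from h import *
s=read_state();print(s["tool_pos"],yaw(s),todelta([.4735,.0464,.1176]))
```

```text
[0.4719 0.0465 0.2156] (np.float64(0.08876423397446986), array([-0.0015,  0.0002, -1.    ])) [0.0017 0.0003 0.098 ]
```

Request:
jog_arm(turn=[[0,0,0],[0,0,0],[0,0,0],[0,0,0],[0,0,0],[0,0,0],[0,0,0],[0,0,0],[0,0,0],[0,0,0],[0,0,0]], delta_pos=[[0.002,0,0.03],[0,0,0.03],[0,0,0.025],[0,0,0.012],[0,0,0],[0,0,0],[0,0,0],[0,0,0],[0,0,0],[0,0,0],[0,0,0]], gripper=[0.042,0.042,0.042,0.042,0.042,0.02,0.02,0.02,0.02,0.02,0.02], grip_force=35)

```text
time: 14.18
tool_pos: [0.474, 0.0465, 0.1202]
tcp_rot: [3.138, 0.14, -0.001]
wrist_force: [-4.2, -1.7, -1.4]
width: 0.368
grip_force: 35.7
```

Run:
```python
from h import *
P=np.load("P.npy");s=read_state();print(s["tool_pos"],s["width"],s["grip_force"],s["wrist_force"])
A=np.linspace(0,.8,21);g=np.array([W(P,grip(a)) for a in A]);print(np.round(Ro.from_rotvec(s["tcp_rot"]).inv().apply(np.diff(g,axis=0)),4).tolist())
```

```text
[0.474  0.0465 0.1202] 0.3679507476292212 35.72171151638031 [-4.1954 -1.7224 -1.4085]
[[0.0012, 0.0, -0.006], [0.0014, 0.0, -0.0059], [0.0016, 0.0, -0.0059], [0.0019, 0.0, -0.0058], [0.0021, 0.0, -0.0057], [0.0023, 0.0, -0.0056], [0.0025, 0.0, -0.0055], [0.0028, 0.0, -0.0054], [0.003, 0.0, -0.0053], [0.0032, 0.0, -0.0052], [0.0034, 0.0, -0.0051], [0.0036, 0.0, -0.0049], [0.0038, 0.0, -0.0048], [0.004, 0.0, -0.0046], [0.0042, 0.0, -0.0045], [0.0043, 0.0, -0.0043], [0.0045, 0.0, -0.0041], [0.0047, 0.0, -0.0039], [0.0048, 0.0, -0.0037], [0.005, 0.0, -0.0035]]
```

Request:
jog_arm(turn=[[0,0,0],[0,0,0],[0,0,0],[0,0,0],[0,0,0],[0,0,0],[0,0,0],[0,0,0],[0,0,0],[0,0,0],[0,0,0],[0,0,0],[0,0,0],[0,0,0],[0,0,0],[0,0,0],[0,0,0],[0,0,0],[0,0,0],[0,0,0]], delta_pos=[[0.0012,0.0,-0.006],[0.0014,0.0,-0.0059],[0.0016,0.0,-0.0059],[0.0019,0.0,-0.0058],[0.0021,0.0,-0.0057],[0.0023,0.0,-0.0056],[0.0025,0.0,-0.0055],[0.0028,0.0,-0.0054],[0.003,0.0,-0.0053],[0.0032,0.0,-0.0052],[0.0034,0.0,-0.0051],[0.0036,0.0,-0.0049],[0.0038,0.0,-0.0048],[0.004,0.0,-0.0046],[0.0042,0.0,-0.0045],[0.0043,0.0,-0.0043],[0.0045,0.0,-0.0041],[0.0047,0.0,-0.0039],[0.0048,0.0,-0.0037],[0.005,0.0,-0.0035]], gripper=[0.02,0.02,0.02,0.02,0.02,0.02,0.02,0.02,0.02,0.02,0.02,0.02,0.02,0.02,0.02,0.02,0.02,0.02,0.02,0.02])

```text
time: 15.85
tool_pos: [0.5387, 0.0525, 0.2197]
tcp_rot: [-3.138, -0.139, 0.001]
wrist_force: [-1.9, -3.8, -1.9]
width: 0.366
grip_force: 35.0
```

Request:
jog_arm(turn=[[0,0,0],[0,0,0],[0,0,0],[0,0,0],[0,0,0],[0,0,0]], delta_pos=[[0,0,0],[0,0,0],[0,0,0],[0,0,0],[0,0,0],[0,0,0]], gripper=[0.02,0.02,0.02,0.02,0.02,0.02])

```text
time: 16.35
tool_pos: [0.5384, 0.0525, 0.2194]
tcp_rot: [-3.138, -0.139, -0.0]
wrist_force: [-1.6, -3.3, -1.1]
width: 0.366
grip_force: 35.4
```

Run:
```python
from h import *
P=np.load("P.npy");s=read_state();print(s["time"],s["wrist_force"],s["width"],s["grip_force"])
g=W(P,[70,50,114]);v=s["tool_pos"]+[0,0,.021]-g
c,n=np.cos(P[2]),np.sin(P[2]);vx=v[0]*c+v[1]*n;print("r",np.hypot(vx,v[2]),"a",np.arctan2(v[2],-vx)-np.arctan2(26,150))
im=np.hstack([vision.read_camera(n)[y:y+200,x:x+200,::-1] for n,x,y in(("side",170,140),("top",160,120))])
cv2.imwrite("pics/g2.png",cv2.resize(im,(800,400),interpolation=2))
```

```text
16.35 [-1.5579 -3.2733 -1.1107] 0.36627760928512865 35.38170397281647
r 0.15228492184777268 a 0.8077065606066068
```

View pics/g2.png

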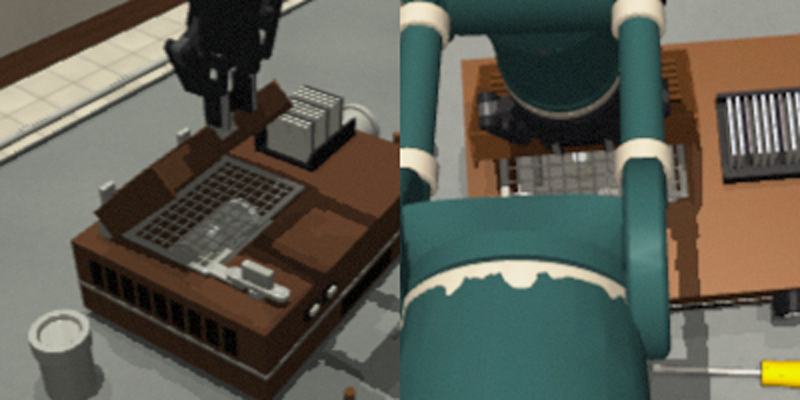

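The picture shows the hood held at about 46°, the guard shut beneath it, and the turnbutton across the tongue (side crop about 250,275).

```bash
python3 -c "
from workcell import ticket
print(ticket.finish_job())"
```

```text
the job is handed in; nothing more can be done
None
```

I've handed the job in, but no verdict came back. My last check, at 16.4 s, showed the hood held by its handle at about 46° (grip about 35 N), the guard shut beneath it and the turnbutton square across its tongue; I didn't touch the parts and tools laid out around the projector.

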